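Take a gauge reading square on a tilted specimen

ROBOT

A 6-joint arm with a two-finger parallel gripper is mounted at the origin on a cart in front of the work surface, level with it; the furniture and walls round the work are solid. World frame = base frame: x ahead of the robot, y to its left, z up, the work surface at z = 0. Lengths are in m, angles in rad, forces in N, time in s.
With the tool pointing down it reaches from about 0.4 to 0.825 m from the base axis. Payload 7 kg.
Tool frame: the origin (TCP) lies midway between the tips of the shut fingers; the grasp point (between the pads) lies 19 mm behind it; z points along the fingers, y is the direction in which the jaws open and shut (so a half turn about z gives the same grasp; the last joint's range is limited). The gripper opens to 88 mm and grips with 3 to 60 N. Pads are 19 mm wide; open, the fingers measure 130 mm over their backs; the gripper's body (78 mm by 193 mm) begins 47 mm behind the grasp point.
Start: joints at [1.625, 0.359, 0.012, 0, -1.224, -0.288], TCP at [0.156, 0.657, 0.227] pointing down, gripper open.
Joint ranges: [-3.07, 3.07], [-1.43, 2.12], [-1.02, 1.25], [-3.03, 1.67], [-3.05, -0], [-3.03, 3.03]. Speed limits (rad/s): [2.39, 2.39, 3.01, 3.14, 3.14, 3.14].

INTERFACE

Orientations are given as [roll, pitch, yaw] about the fixed x, y, z axes, in that order (R = Rz(yaw) Ry(pitch) Rx(roll)).
In Python, from station import get_state, grab_frame, camera_info, job_done gives the robot as it stands. The module is installed in compiled form; this text tells all that it offers.
- The arm moves only by the shell command python3 -m inch 'ROWS' [FORCE]. ROWS is JSON, a list that holds one entry, the list of rows, each a list of 7 numbers: the shift along the tool's x, y, z normalised to -1 to 1, where 1 is 50 cm, then the turn, a rotation vector about the tool's x, y, z normalised to -1 to 1, where 1 is 180 degrees, then the closure, from 0 (fully open) to 1 (shut). A call has 1 to 20 rows; each row shifts and turns the commanded pose from where the row before left it, along the tool's axes as they then stand; what a row does not reach is not made up. A row lasts 1/10 s, in which the tool goes at most 50 mm and 8.59 degrees, less where a joint would pass 70% of its speed; a pose out of reach is approached as far as the arm can. A call with a number of a shift or a turn outside -1 to 1 is refused whole. A call with a gripper value outside its range is refused whole. The fingers move at their own pace and stop on an object; FORCE is the grip in N (left out, the last holds). Time passes only in rows, so rows that do not move let the fingers close. It gives the time, the measured TCP pose, the force and the opening at its end, in the units of the state.
- get_state(): the state, without advancing time (a new reading comes with each control period).
- grab_frame(name): name is "side" or "top" or "wrist"; returns the picture (384x512x3 uint8, blue, green, red); there is no depth.
- camera_info(name): a dict with "vertical_fov" (degrees; the focal length in pixels is half the picture's height over the tangent of half this angle, whatever the lens; pixels are square), "cx", "cy" (the principal point, pixels), "k1" (the pictures are not rectified: a ray, as slopes to the right and down, at radius r is drawn at 1 + k1 r^2 times it, then the intrinsics apply), "R" (3x3) and "t" (3): a world point X has camera coordinates R X + t. Camera axes: x right, y down, z forward; pixel columns grow to the right and rows downward; lengths in m; the calibration is good to about 2 mm. A picture is of the moment at which its call begins: read the wrist's pose just before it. camera_info takes no time and is no camera call; for the wrist camera it gives the pose at the moment of the call.
- job_done(): hands the job in, once; it reports no verdict.
The state is a dict: "t": time; "q": joint angles; "qd": joint speeds; "joint_efforts": joint torques, N m; "eef_pos": TCP position; "ee_rot": TCP orientation; "force": force on the tool from outside, world axes, zero at the start; "moment": the same for the moment, N m; "width": finger opening in m.
Only numpy, scipy, OpenCV 4.12 (cv2) and the standard library are available. Lean on these libraries where they do the work, as an engineer would, in place of code of your own. Each camera call takes 0.05 s, during which the arm holds its last target.

TASK

Lift the pen-shaped spring-tip gauge out of its stand and take a reading on the steel specimen clamped on the tilting stage: set the tip inside the engraved ring, with the gauge square to the tilted face, and press gently until the sprung tip is pushed in about halfway. Leave the stage's tilt and everything else on the bench as they are, and finish while still holding the gauge there, steady and still pressed: do not put it down or let go.

Things in the scene. Friction and masses are not known exactly. Their poses are not given: they have to be found in the camera images.
- gauge: pen-shaped gauge, about 0.16 kg, upright in the stand, tip down. Origin on its axis at the mouth of the nose; z along the axis, away from the tip. Along z in mm: steel nose 0 to 18, steel barrel dia. 16 to 45, flange dia. 30 from 45 to 50 (rests on the stand's top), black round grip dia. 22 from 50 to 104 (hold it here), steel cap dia. 18 to 114. Round: its yaw means nothing
- tip (a point): the very end of the ball-ended, 6 mm thick sprung tip of the gauge; 14 mm out of the nose (z = -14 mm in the gauge's frame) when the tip is free. Axes as the gauge
- plunger (a joint): how far the sprung tip is pushed into the nose (m): 0 free, 0.010 fully in, 0.005 halfway. The spring pushes back with 1 N at 0 and 0.5 N more per mm: 3.5 N halfway, 6 N fully in, where it stops hard
- stand: fixed grey stand, foot 72 x 72 mm, 70 mm high: 60 x 60 x 14 mm top plate on four legs, with an 18 mm through hole in which the gauge hangs by its flange; it comes out straight up, by 60 mm or more. Origin under the middle of the foot, z up; the gauge's origin hangs 25 mm above it. Left of the work stands a cabinet 0.37 m high, nearest corner about x 0.54, y -0.06 m
- stage: fixed metal tilting stage, foot 100 x 112 mm, two side cheeks up to 64 mm high at y = +-50 mm; origin under the middle of the foot, z up; the tilt axis runs along y, 52 mm above it. Its yaw varies from 0.5 to 1.15 rad (its -x side faces the robot and its right). Behind it on the right a press's ball lever hangs forward to about x 0.63, y -0.51, z 0.46 to 0.50 m
- plate (a joint): tilt of the stage's 90 x 88 mm plate (rad), 0 level; grows as the plate's -x edge goes down, so that its face looks towards -x of the stage. It is stiff and stays where it was set, between 0.20 and 0.36
- spot (a point): centre of the engraved ring (dark line, 16 mm across) on the face of the 62 x 66 mm steel specimen on the tilting plate; three small dark dots are old dents, not the spot. z points square out of the tilted face, y along the tilt axis; in the plate's axes the ring lies 10 mm to +x and 12 mm to +y of the middle, and the face 10 mm above the tilt axis
- timer: bystander: white lab timer, 62 x 66 x 23 mm, lying flat; origin under its centre
- ring_tin: bystander: flat round tin, 66 mm diameter, 21 mm high; origin under its centre
- die: bystander: round steel die, 45 mm diameter, 38 mm high; origin under its centre
- punch: bystander: steel punch standing on its 27 mm flange, 52 mm high; origin under its centre
- spanner: bystander: open spanner lying flat, 31 x 159 x 9 mm, long along y; origin under its centre
- marker_a: bystander: felt pen, 135 mm long, 16 mm thick, long along y; origin under its centre

How it is judged:
On the way:
1. the gauge is held clear of its stand (contact force between gauge and the fingers above 2 N and contact force between gauge and stand below 0.05 N and z of tip in the frame of stand above 0.07 m), for 0.2 s.
At the end, for the whole second after the job is handed in: The fingers hold the gauge still, off its stand; tip on the specimen within 7 mm of the ring centre, axis within 0.14 rad of square to the face, tip pushed in 2.5 to 7.5 mm, force on the stage 1 to 8 N; spot shifted under 4 mm, bystanders under 20 mm (distance between tip and spot below 0.007 m and angle between the z axis of gauge and the z axis of spot, either way round below 0.14 rad and angle between gauge's own z axis and vertical below 1 rad and value of joint plunger between 0.0025 and 0.0075 m and contact force between gauge and stage between 1 and 8 N and contact force between gauge and the fingers above 2 N and contact force between gauge and stand below 0.05 N and linear speed of gauge below 0.01 m/s and distance of spot from where it was at the start of the episode below 0.004 m and distance of each of timer, ring_tin, die, punch, spanner, marker_a from where it was at the start of the episode below 0.02 m); the arm keeps its last pose, push and grip.
It fails at once if the gauge is pressed hard on the stage (over 15 N) (contact force between gauge and stage above 15 N).
It fails at once if the stage's tilt is changed (the spot moves by over 4 mm) (distance of spot from where it was at the start of the episode above 0.004 m).
It fails at once if a bystander is moved by over 20 mm (distance of any of timer, ring_tin, die, punch, spanner, marker_a from where it was at the start of the episode above 0.02 m).
It also fails if it takes over 43 s, if anything falls off the work surface, if the arm or the gripper's body presses on something with over 40 N, if the wrist force passes 120 N, or if a joint passes its speed limit or range.

## Working session

There is one attempt and no reset: what is moved stays moved. The work goes in short steps, Python scripts to look and compute and a shell command to move; the robot and the scene stay as the last step left them, time stands still between calls to the robot, and variables do not carry over. Pictures are saved under pics/ and viewed, and the job is handed in when it is done.

```bash
mkdir -p pics
cat > h.py <<'E'
import numpy as np,cv2
from station import *
def snap(n,f):
    im=grab_frame(n); cv2.imwrite('pics/'+f,im); return im
def ray(ci,u,v):
    f=192/np.tan(np.radians(ci['vertical_fov'])/2)
    d=np.array([(u-ci['cx'])/f,(v-ci['cy'])/f]); s=d.copy()
    for _ in range(30): s=d/(1+ci['k1']*(s@s))
    R=np.array(ci['R']);t=np.array(ci['t'])
    w=R.T@np.array([s[0],s[1],1]); return -R.T@t,w/np.linalg.norm(w)
def onz(ci,u,v,z):
    o,d=ray(ci,u,v); return o+d*(z-o[2])/d[2]
def proj(ci,X):
    f=192/np.tan(np.radians(ci['vertical_fov'])/2)
    c=np.array(ci['R'])@np.array(X)+np.array(ci['t']); s=c[:2]/c[2]; s=s*(1+ci['k1']*(s@s))
    return s[0]*f+ci['cx'],s[1]*f+ci['cy']
def tri(rs):
    A=np.zeros((3,3));b=np.zeros(3)
    for o,d in rs:
        P=np.eye(3)-np.outer(d,d);A+=P;b+=P@o
    X=np.linalg.solve(A,b); return X,[np.linalg.norm((np.eye(3)-np.outer(d,d))@(X-o)) for o,d in rs]
E
python3 - <<'E'
from h import *
for n in ['side','top','wrist']:
    snap(n,n+'0.png'); c=camera_info(n); print(n,c['vertical_fov'],c['cx'],c['cy'],c['k1'],np.round(c['R'],3).tolist(),np.round(c['t'],3))
s=get_state();print(s)
E
```

```text
side 52.69103426977114 258.388464394836 191.22971392957933 0.04193501675670407 [[-0.814, -0.581, 0.017], [-0.321, 0.425, -0.846], [0.485, -0.694, -0.532]] [0.197 0.395 0.354]
top 57.72622916670844 258.17190952973857 189.65276585011296 -0.05425838529190623 [[-0.019, -1.0, 0.017], [-0.994, 0.017, -0.111], [0.111, -0.019, -0.994]] [-0.374  0.526  0.85 ]
wrist 67.16712702833786 255.96816533451772 195.01017672365728 -0.055622056885669326 [[-0.231, -0.973, 0.001], [-0.925, 0.22, 0.309], [-0.301, 0.07, -0.951]] [ 0.675 -0.038  0.392]
{'t': 0.15, 'q': array([ 1.62509214e+00,  3.59181160e-01,  1.12795331e-02, -2.52800854e-04,
       -1.22407966e+00, -2.88133931e-01]), 'qd': array([-5.81551559e-05, -2.63726211e-03,  2.03427619e-03,  9.37341063e-04,
       -8.94922779e-04, -1.21091258e-03]), 'joint_efforts': array([-7.57804537e-04, -5.83277071e+01,  2.93291152e+01,  7.00119719e+00,
        8.76843551e-03, -1.08627958e-04]), 'eef_pos': array([0.15632478, 0.65627913, 0.22586932]), 'ee_rot': array([ 3.14038900e+00, -1.08866894e-04, -2.33924095e-01]), 'force': array([-0.89960509, -0.54200152, -0.9767906 ]), 'moment': array([-0.00764933, -0.0040147 , -0.00640841]), 'width': 0.08768009815766208}
```

View pics/side0.png

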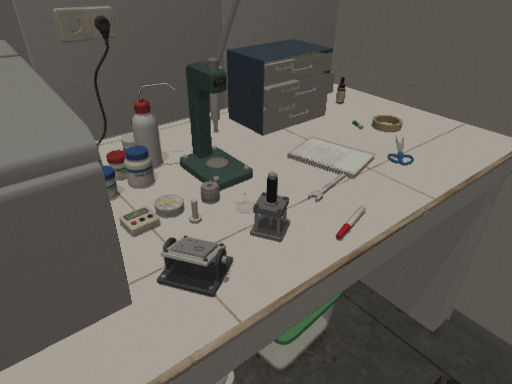

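View pics/top0.png

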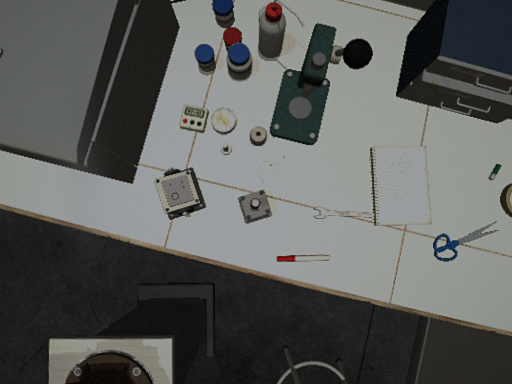

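View pics/wrist0.png

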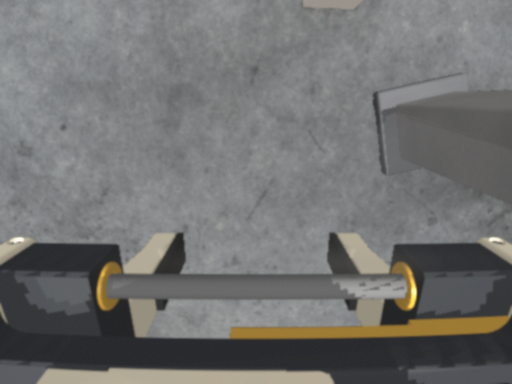

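Run:
```python
import cv2
a=cv2.imread('pics/top0.png')[150:240,140:290];cv2.imwrite('pics/tz.png',cv2.convertScaleAbs(cv2.resize(a,(750,450),interpolation=cv2.INTER_CUBIC),alpha=1.4))
a=cv2.imread('pics/side0.png')[165:295,155:300];cv2.imwrite('pics/sz.png',cv2.convertScaleAbs(cv2.resize(a,None,fx=4.5,fy=4.5,interpolation=cv2.INTER_CUBIC),alpha=1.4))
```

```text
(no output)
```

View pics/tz.png

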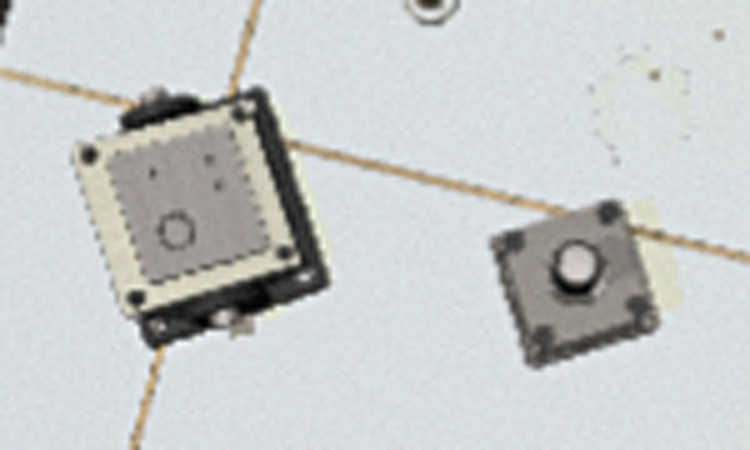

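View pics/sz.png

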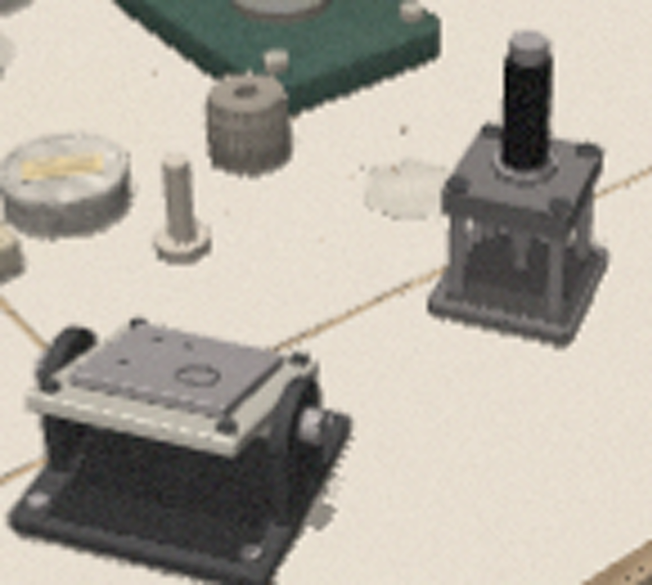

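Run:
```python
from h import *
T=camera_info('top');S=camera_info('side')
for X in [(0,0,0),(.54,-.06,.37),(.54,-.06,0),(.63,-.51,.48)]: print(X,np.round(proj(T,X)),np.round(proj(S,X)))
tz=lambda a,b:(140+a/5-.4,150+b/5-.4)
sz=lambda a,b:(155+a/4.5-.4,165+b/4.5-.4)
P={'ring':((177,232),(198,376)),'cap':((577,258),(530,42)),
'bL':((88,155),(52,386)),'bTR':((243,110),(137,323)),'bBR':((285,253),(302,358)),'bBL':((136,298),(228,426)),
'knobN':((222,318),(312,424)),'stTL':((514,241),(456,185)),'stTR':((609,212),(490,130)),'stBR':((638,304),(590,150)),'stBL':((544,335),(558,206))}
for k,(a,b) in P.items():
    X,e=tri([ray(T,*tz(*a)),ray(S,*sz(*b))]); print(k,np.round(X,4),np.round(e,4))
```

```text
(0, 0, 0) [110. 398.] [488. 651.]
(0.54, -0.06, 0.37) [ 59. 156.] [87. 91.]
(0.54, -0.06, 0) [135. 185.] [135. 307.]
(0.63, -0.51, 0.48) [359.  66.] [253. -32.]
ring [ 0.503  -0.1803  0.0657] [0.0002 0.0002]
cap [ 0.4803 -0.3745  0.1369] [0.0015 0.0015]
bL [ 0.5403 -0.1382  0.0709] [0.0009 0.0009]
bTR [ 0.5662 -0.2082  0.0439] [0.0002 0.0002]
bBR [ 0.4931 -0.2301  0.0464] [0.0007 0.0007]
bBL [ 0.4707 -0.1619  0.0704] [0.0006 0.0006]
knobN [ 0.4615 -0.1992  0.0492] [0.0004 0.0004]
stTL [ 0.4957 -0.344   0.0702] [0.0001 0.0001]
stTR [ 0.509  -0.3902  0.0714] [0.0001 0.0001]
stBR [ 0.463  -0.404   0.0711] [0.0013 0.0013]
stBL [ 0.4498 -0.358   0.0701] [0.0003 0.0003]
```

```bash
cat >> h.py <<'E'
from scipy.spatial.transform import Rotation as Ro
def rows(p0,R0,wps):
    # wps: (pos,R,n)
    out=[]
    p,R=np.array(p0,float),R0
    for q,Rt,n in wps:
        q=np.array(q);ps=p.copy();Rs=R;rv=(Rs.inv()*Rt).as_rotvec()
        for i in range(1,n+1):
            pn=ps+(q-ps)*i/n; Rn=Rs*Ro.from_rotvec(rv*i/n)
            d=R.inv().apply(pn-p)/.5; w=(R.inv()*Rn).as_rotvec()/np.pi
            d=np.round(d,4);w=np.round(w,4); out.append(list(d)+list(w))
            p=p+R.apply(d*.5);R=R*Ro.from_rotvec(w*np.pi)
    return out
def pr(o,g): print('[['+','.join('['+','.join('%g'%x for x in r)+',%g]'%g for r in o)+']]')
E
python3 - <<'E'
from h import *
s=get_state();R0=Ro.from_euler('xyz',s['ee_rot']);p=s['eef_pos']
D=lambda y:Ro.from_euler('xyz',[np.pi,0,y])
o=rows(p,R0,[((.13,.49,.43),D(-.234),6),((.42,.28,.43),D(-.65),8),((.49,-.08,.43),D(-1.06),8),((.479,-.36,.33),D(-1.267),7)])
pr(o[:14],0);print();pr(o[14:],0)
E
```

```text
[[[0.0043,0.056,-0.068,0.0001,-0,0,0],[0.0043,0.056,-0.068,0,-0,0,0],[0.0044,0.0561,-0.068,0.0001,-0,0,0],[0.0043,0.0559,-0.068,0.0001,-0,0,0],[0.0043,0.056,-0.068,0,-0,0,0],[0.0043,0.056,-0.068,0.0001,-0,0,0],[0.0827,0.0343,0,-0,-0,0.0166,0],[0.0844,0.0299,0,-0,-0,0.0165,0],[0.0858,0.0255,0,-0,-0,0.0166,0],[0.087,0.021,0,-0,-0,0.0165,0],[0.088,0.0164,0,-0,-0,0.0166,0],[0.0887,0.0118,0,-0,-0,0.0165,0],[0.0892,0.0073,0,-0,-0,0.0166,0],[0.0895,0.0025,0,-0,-0,0.0165,0]]]

[[[0.0684,0.0611,0,-0,-0,0.0163,0],[0.0714,0.0575,0,-0,-0,0.0163,0],[0.0743,0.0537,0,-0,-0,0.0164,0],[0.0769,0.0499,0,-0,-0,0.0163,0],[0.0794,0.0458,0,-0,-0,0.0163,0],[0.0817,0.0418,0,-0,-0,0.0163,0],[0.0836,0.0375,0,-0,-0,0.0163,0],[0.0855,0.0331,0,-0,-0,0.0163,0],[0.0682,0.0419,0.0286,-0,-0,0.0094,0],[0.0695,0.0398,0.0285,-0,-0,0.0094,0],[0.0706,0.0378,0.0286,-0,-0,0.0095,0],[0.0717,0.0356,0.0286,-0,-0,0.0094,0],[0.0727,0.0335,0.0286,-0,-0,0.0094,0],[0.0737,0.0314,0.0285,-0,-0,0.0094,0],[0.0746,0.0291,0.0286,-0,-0,0.0094,0]]]
```

```bash
python3 -m inch '[[[0.0043,0.056,-0.068,0,0,0,0],[0.0043,0.056,-0.068,0,0,0,0],[0.0043,0.056,-0.068,0,0,0,0],[0.0043,0.056,-0.068,0,0,0,0],[0.0043,0.056,-0.068,0,0,0,0],[0.0043,0.056,-0.068,0,0,0,0],[0.083,0.034,0,0,0,0.0165,0],[0.084,0.03,0,0,0,0.0165,0],[0.086,0.0255,0,0,0,0.0165,0],[0.087,0.021,0,0,0,0.0165,0],[0.088,0.0164,0,0,0,0.0165,0],[0.0887,0.0118,0,0,0,0.0165,0],[0.089,0.007,0,0,0,0.0165,0],[0.0895,0.0025,0,0,0,0.0165,0]]]'
```

```text
t: 1.55
eef_pos: [0.4213, 0.2792, 0.4307]
ee_rot: [-3.141, 0.0, -0.65]
force: [0.9, 0.9, 0.1]
width: 0.0879
```

```bash
python3 -m inch '[[[0.0684,0.0611,0,0,0,0.0163,0],[0.0714,0.0575,0,0,0,0.0163,0],[0.0743,0.0537,0,0,0,0.0163,0],[0.0769,0.05,0,0,0,0.0163,0],[0.0794,0.0458,0,0,0,0.0163,0],[0.0817,0.0418,0,0,0,0.0163,0],[0.0836,0.0375,0,0,0,0.0163,0],[0.0855,0.033,0,0,0,0.0163,0],[0.068,0.042,0.0286,0,0,0.0094,0],[0.0695,0.04,0.0286,0,0,0.0094,0],[0.0706,0.038,0.0286,0,0,0.0094,0],[0.0717,0.0356,0.0286,0,0,0.0094,0],[0.0727,0.0335,0.0286,0,0,0.0094,0],[0.0737,0.0314,0.0286,0,0,0.0094,0],[0.0746,0.029,0.0286,0,0,0.0094,0],[0,0,0,0,0,0,0]]]'
python3 - <<'E'
from h import *
print(get_state()['q']);snap('wrist','w1.png');np.save('w1.npy',camera_info('wrist'),allow_pickle=True)
c=camera_info('wrist');print(np.round(c['R'],3).tolist(),-np.array(c['R']).T@c['t'])
E
```

```text
t: 3.15
eef_pos: [0.4785, -0.3623, 0.3267]
ee_rot: [3.137, 0.004, -1.27]
force: [-0.3, 0.2, -0.2]
width: 0.0875
[-3.22977197e-01  1.92595089e-01  9.23284546e-03 -3.13049233e-04
 -1.39327432e+00  6.24049122e-01]
[[-0.954, -0.299, 0.003], [-0.283, 0.907, 0.312], [-0.096, 0.297, -0.95]] [ 0.50438471 -0.44130691  0.48577959]
```

View pics/w1.png

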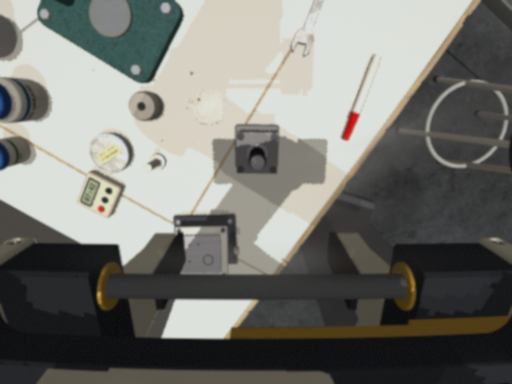

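Run:
```python
from h import *
a=cv2.imread('pics/w1.png')[110:280,160:300];cv2.imwrite('pics/w1z.png',cv2.convertScaleAbs(cv2.resize(a,None,fx=3.5,fy=3.5,interpolation=cv2.INTER_CUBIC),alpha=1.5))
W=np.load('w1.npy',allow_pickle=True).item();
X=[.4794,-.374];
for z in (.139,.129,.0705): print(proj(W,(*X,z)))
print(proj(W,(.503,-.1803,.0657)))
```

```text
(np.float64(258.22381978705465), np.float64(162.17486501916807))
(np.float64(258.1416074491827), np.float64(160.54799297224605))
(np.float64(257.7358249328809), np.float64(152.52214322152906))
(np.float64(208.94175917700238), np.float64(259.14148367099205))
```

View pics/w1z.png

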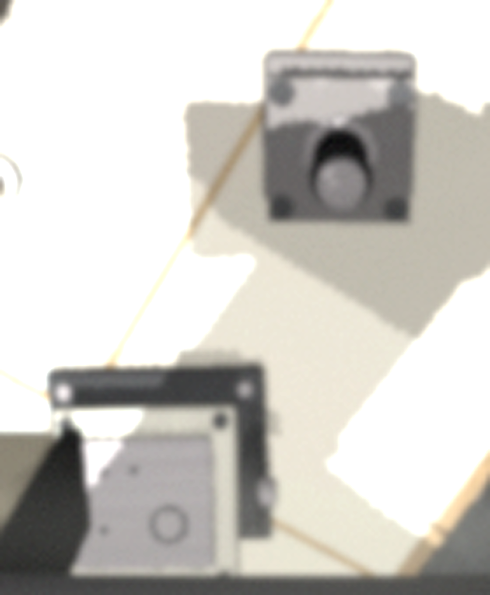

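Run:
```python
from h import *
s=get_state();R0=Ro.from_euler('xyz',s['ee_rot']);p=s['eef_pos'];print(p,s['ee_rot'])
D=lambda y:Ro.from_euler('xyz',[np.pi,0,y])
o=rows(p,R0,[((.4797,-.374,.18),D(-1.267),4),((.4797,-.374,.083),D(-1.267),4)])
pr(o,0)
```

```text
[ 0.47900094 -0.3609221   0.32807749] [ 3.13840014e+00  2.65642081e-03 -1.26843949e+00]
[[[0.0065,0.0014,0.074,0.0003,0.0002,-0.0001,0],[0.0065,0.0014,0.0741,0.0002,0.0002,-0.0001,0],[0.0065,0.0015,0.074,0.0003,0.0002,-0.0001,0],[0.0064,0.0016,0.074,0.0002,0.0002,-0.0002,0],[0,-0,0.0485,0,0,0,0],[0,-0,0.0485,0,0,0,0],[0,-0,0.0485,0,0,0,0],[0,-0,0.0485,0,0,0,0]]]
```

```bash
python3 -m inch '[[[0.0065,0.0014,0.074,0,0,0,0],[0.0065,0.0014,0.074,0,0,0,0],[0.0065,0.0014,0.074,0,0,0,0],[0.0065,0.0014,0.074,0,0,0,0],[0,0,0,0,0,0,0],[0,0,0,0,0,0,0],[0,0,0,0,0,0,0]]]'
python3 - <<'E'
from h import *
s=get_state();R0=Ro.from_euler('xyz',s['ee_rot']);p=s['eef_pos'];print(p,s['ee_rot'])
snap('wrist','w2.png')
D=lambda y:Ro.from_euler('xyz',[np.pi,0,y])
o=rows(p,R0,[((.4797,-.374,.083),D(-1.267),4)])
pr(o,0)
E
```

```text
t: 3.9
eef_pos: [0.4829, -0.3728, 0.1853]
ee_rot: [-3.139, -0.003, -1.264]
force: [-0.9, -0.6, 0.4]
width: 0.0875
[ 0.48288907 -0.37277339  0.18527576] [-3.13905336e+00 -2.86550959e-03 -1.26385011e+00]
[[[-0,0.0018,0.0511,-0.0002,-0.0002,0.0003,0],[-0.0001,0.0018,0.0512,-0.0002,-0.0003,0.0002,0],[0.0001,0.0018,0.0511,-0.0002,-0.0002,0.0003,0],[0.0001,0.0017,0.0511,-0.0002,-0.0002,0.0002,0]]]
```

View pics/w2.png

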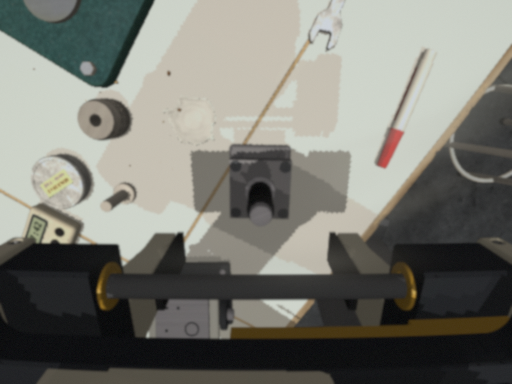

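```bash
python3 -m inch '[[[0,0.0016,0.051,0,0,0,0],[0,0.0016,0.051,0,0,0,0],[0,0.0016,0.051,0,0,0,0],[0,0.0016,0.051,0,0,0,0],[0,0,0,0,0,0,0],[0,0,0,0,0,0,0],[0,0,0,0,0,0,0]]]'
python3 - <<'E'
from h import *
snap('side','s3.png');snap('wrist','w3.png');s=get_state();print(s['eef_pos'],s['ee_rot'])
c=camera_info('side');R=Ro.from_euler('xyz',s['ee_rot'])
print(proj(c,s['eef_pos']),proj(c,s['eef_pos']-R.apply([0,0,.019])))
a=cv2.imread('pics/s3.png')[100:260,200:350];cv2.imwrite('pics/s3z.png',cv2.convertScaleAbs(cv2.resize(a,None,fx=3.7,fy=3.7,interpolation=cv2.INTER_CUBIC),alpha=1.4))
E
```

```text
t: 4.65
eef_pos: [0.4798, -0.3741, 0.0828]
ee_rot: [-3.139, -0.003, -1.264]
force: [-0.3, -0.8, 0.1]
width: 0.0875
[ 0.47950724 -0.37389797  0.08241543] [-3.13926207e+00 -2.07015497e-03 -1.26458077e+00]
(np.float64(270.84571896706353), np.float64(197.00530903048974)) (np.float64(271.17884831999214), np.float64(189.22299787356846))
```

View pics/s3z.png

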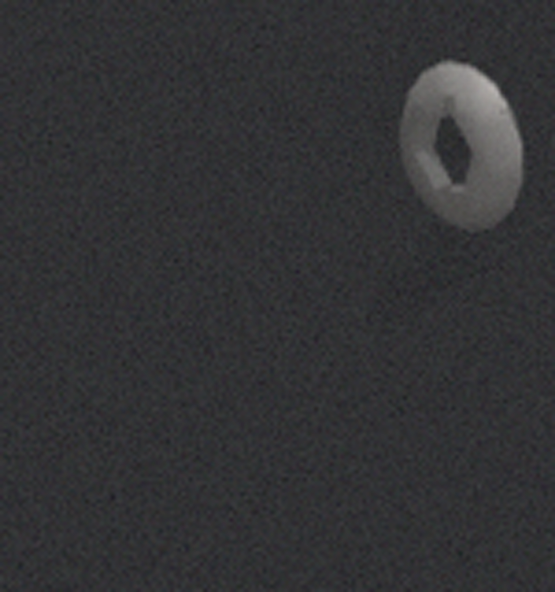

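View pics/w3.png

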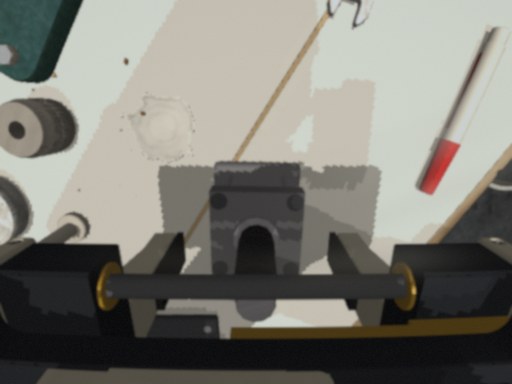

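```bash
python3 -m inch '[[[0,0,0,0,0,0,1],[0,0,0,0,0,0,1],[0,0,0,0,0,0,1],[0,0,0,0,0,0,1],[0,0,0,0,0,0,1],[0,0,0,0,0,0,1],[0,0,0,0,0,0,1],[0,0,0,0,0,0,1],[0,0,0,0,0,0,1],[0,0,0,0,0,0,1]]]' 35
python3 - <<'E'
from h import *
s=get_state();print(s['eef_pos'],s['ee_rot'],s['width'],s['force'])
snap('wrist','w4.png');W=camera_info('wrist')
for z in (.0705,.075,.139):print(proj(W,(.4797,-.374,z)))
R=Ro.from_euler('xyz',s['ee_rot'])
for z in (.0705,.075,.139):print(proj(W,s['eef_pos']+R.apply([0,0,.082-z])))
E
```

```text
t: 5.75
eef_pos: [0.4786, -0.3734, 0.0805]
ee_rot: [-3.141, -0.0, -1.265]
force: [1.7, 0.3, 0.3]
width: 0.0215
[ 0.47856989 -0.37343244  0.08046533] [-3.14126025e+00 -1.34989075e-04 -1.26482374e+00] 0.021481891933455035 [1.71576421 0.29233344 0.2569777 ]
(np.float64(254.21107340936868), np.float64(237.1260684360798))
(np.float64(254.16473845034113), np.float64(240.33125111209853))
(np.float64(253.162801924623), np.float64(309.9174333016197))
(np.float64(255.6214245640427), np.float64(237.29770259233803))
(np.float64(255.61064204292396), np.float64(240.47733452239368))
(np.float64(255.37837926401272), np.float64(309.17326621470187))
```

View pics/w4.png

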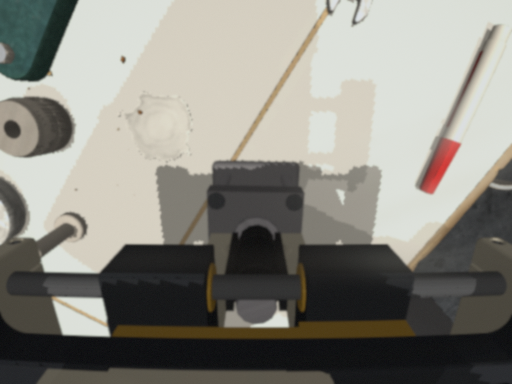

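```bash
python3 -m inch '[[[0,0,-0.02,0,0,0,1],[0,0,-0.04,0,0,0,1],[0,0,-0.06,0,0,0,1],[0,0,-0.06,0,0,0,1],[0,0,-0.06,0,0,0,1],[0,0,0,0,0,0,1],[0,0,0,0,0,0,1],[0,0,0,0,0,0,1]]]'
python3 - <<'E'
from h import *
snap('wrist','w5.png');snap('top','t5.png');snap('side','s5.png')
for i in range(1):
  s=get_state();print(s['eef_pos'],s['ee_rot'],s['width'],s['force'])
E
```

```text
t: 6.6
eef_pos: [0.4775, -0.373, 0.1996]
ee_rot: [3.14, 0.001, -1.265]
force: [-0.8, 0.6, -2.0]
width: 0.0215
[ 0.4777066  -0.37318988  0.19930077] [ 3.13987282e+00  1.50372894e-03 -1.26498769e+00] 0.021605651170160355 [ 0.1698743  -0.07679694 -1.51379768]
```

View pics/w5.png

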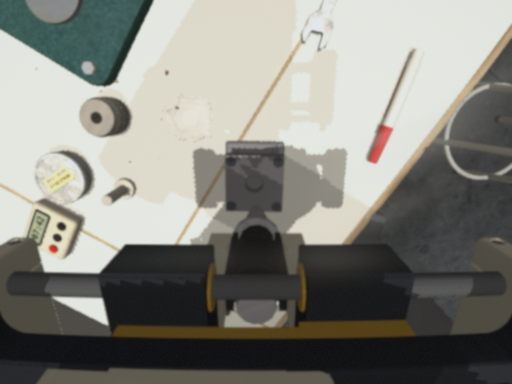

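View pics/s5.png

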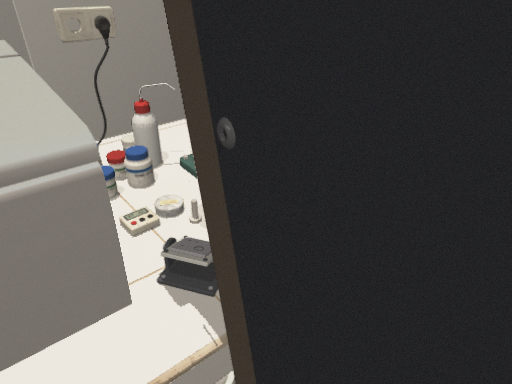

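View pics/t5.png

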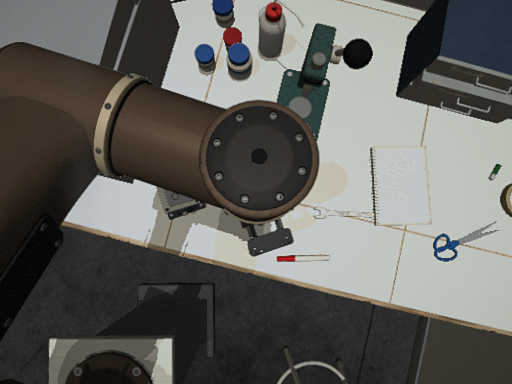

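```bash
cat >> h.py <<'E'
t_,psi=.335,1.885
n_=np.array([-np.sin(t_)*np.cos(psi),-np.sin(t_)*np.sin(psi),np.cos(t_)])
spot=np.array([.503,-.1803,.0657])
sy=np.array([-np.sin(psi),np.cos(psi),0])
RT=Ro.from_matrix(np.stack([np.cross(sy,-n_),sy,-n_],1))
E
python3 - <<'E'
from h import *
s=get_state();R0=Ro.from_euler('xyz',s['ee_rot']);p=s['eef_pos']
print(RT.as_euler('xyz'),n_)
o=rows(p,R0,[(spot+n_*(.0695+.045),RT,6)]); pr(o,1)
E
```

```text
[ 3.14159265  0.335      -1.25659265] [ 0.10160915 -0.31267355  0.94441031]
[[[-0.0462,-0.0275,0.0085,0,-0.0177,-0.0005,1],[-0.0456,-0.0276,0.0111,0,-0.0177,-0.0004,1],[-0.0449,-0.0277,0.0136,0,-0.0177,-0.0005,1],[-0.0441,-0.0277,0.016,0.0001,-0.0177,-0.0004,1],[-0.043,-0.0277,0.0185,-0,-0.0177,-0.0005,1],[-0.0419,-0.0279,0.0209,-0,-0.0177,-0.0004,1]]]
```

```bash
python3 -m inch '[[[-0.0462,-0.0275,0.0085,0,-0.0177,-0.0005,1],[-0.0456,-0.0276,0.0111,0,-0.0177,-0.0005,1],[-0.0449,-0.0277,0.0136,0,-0.0177,-0.0005,1],[-0.0441,-0.0277,0.016,0,-0.0177,-0.0005,1],[-0.043,-0.0277,0.0185,0,-0.0177,-0.0005,1],[-0.0419,-0.0279,0.0209,0,-0.0177,-0.0005,1],[0,0,0,0,0,0,1],[0,0,0,0,0,0,1],[0,0,0,0,0,0,1],[0,0,0,0,0,0,1]]]'
python3 - <<'E'
from h import *
W=camera_info('wrist');snap('wrist','w6.png');np.save('w6.npy',W,allow_pickle=True);snap('side','s6.png');snap('top','t6.png')
s=get_state();R=Ro.from_euler('xyz',s['ee_rot']);p=s['eef_pos'];print(p,s['ee_rot'],s['force'])
tip=p+R.apply([0,0,.0695]);print('tip',tip,'spot px',proj(W,spot),'tip px',proj(W,tip),'side',proj(camera_info('side'),tip),proj(camera_info('side'),spot))
d=RT.inv().apply(tip-spot);print('tip rel in tool axes',d, 'ang',np.arccos(R.as_matrix()[:,2]@-n_))
E
```

```text
t: 7.75
eef_pos: [0.515, -0.2169, 0.1751]
ee_rot: [-3.14, 0.333, -1.255]
force: [0.5, -0.5, -1.2]
width: 0.0212
[ 0.51512039 -0.21673079  0.17519066] [-3.13957375  0.33305194 -1.25535081] [-0.18622363 -0.90914844 -0.82811857]
tip [ 0.50820466 -0.19508687  0.10950988] spot px (np.float64(255.94191294897453), np.float64(190.8308923043498)) tip px (np.float64(255.41248841152597), np.float64(206.67421038296771)) side (np.float64(200.53069891040766), np.float64(223.1797967679705)) (np.float64(198.49616818652973), np.float64(248.12667788300956))
tip rel in tool axes [ 0.00039698 -0.00037984 -0.04652681] ang 0.002527466785250195
```

View pics/w6.png

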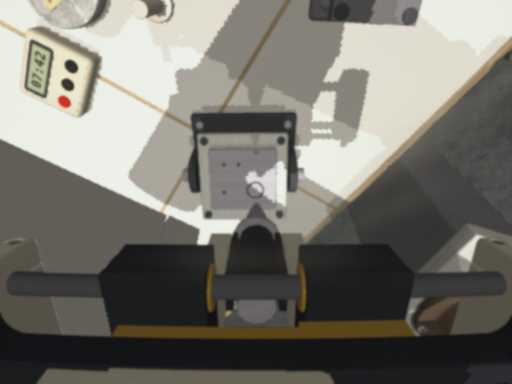

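View pics/s6.png

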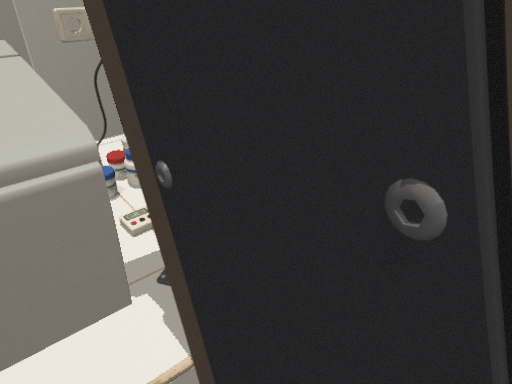

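View pics/t6.png

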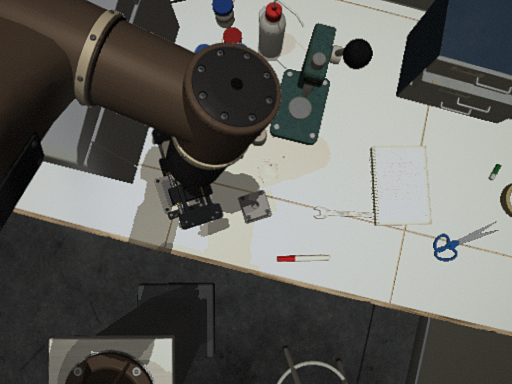

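Run:
```python
from h import *
a=cv2.imread('pics/w6.png')[100:250,175:315];cv2.imwrite('pics/w6z.png',cv2.convertScaleAbs(cv2.resize(a,None,fx=4,fy=4,interpolation=cv2.INTER_CUBIC),alpha=1.4))
```

```text
(no output)
```

View pics/w6z.png

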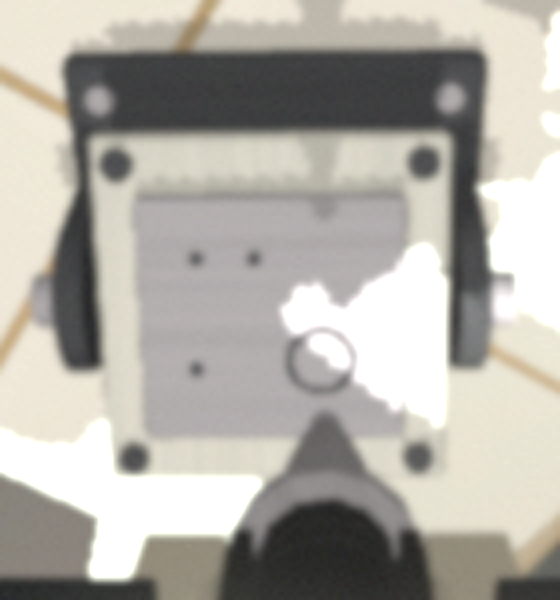

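Run:
```python
from h import *
T=camera_info('top');S=camera_info('side');W=np.load('w6.npy',allow_pickle=True).item()
tz=lambda a,b:(140+a/5-.4,150+b/5-.4)
sz=lambda a,b:(155+a/4.5-.4,165+b/4.5-.4)
wz=lambda a,b:(175+a/4-.4,100+b/4-.4)
P={'ring':((177,232),(198,376),(320,361)),
'bL':((88,155),(52,386),(133,458)),'bTR':((243,110),(137,323),(115,164)),'bBR':((285,253),(302,358),(424,162)),'bBL':((136,298),(228,426),(418,458))}
Q={}
for k,(a,b,c) in P.items():
    X,e=tri([ray(T,*tz(*a)),ray(S,*sz(*b)),ray(W,*wz(*c))]); Q[k]=X;print(k,np.round(X,4),np.round(e,4))
M=np.array([Q[k] for k in ('bL','bTR','bBR','bBL')]);c=M.mean(0)
n=np.linalg.svd(M-c)[2][2];n*=np.sign(n[2]);print(n,n_,np.arccos(n@n_),np.arccos(n[2]))
X=c-Q['ring'];print('plane offset',n@X)
```

```text
ring [ 0.5037 -0.1804  0.065 ] [0.0006 0.0006 0.0008]
bL [ 0.5412 -0.1385  0.0697] [0.0012 0.0012 0.0009]
bTR [ 0.5654 -0.2076  0.0451] [0.001  0.0004 0.0008]
bBR [ 0.4939 -0.2304  0.0454] [0.0009 0.001  0.0008]
bBL [ 0.4712 -0.162   0.0697] [0.0006 0.0008 0.0006]
[ 0.10150074 -0.30308761  0.94754182] [ 0.10160915 -0.31267355  0.94441031] 0.010085098169492756 0.3253408978196402
plane offset -0.00437326895554986
```

```bash
sed -i 's/spot=np.array.*/spot=np.array([.5037,-.1804,.065])/' h.py
cat > rel.py <<'E'
from h import *
F=[]
s=get_state();R=Ro.from_euler('xyz',s['ee_rot']);p=s['eef_pos']
tip=p+R.apply([0,0,.0695]);print('tip rel tool axes mm',RT.inv().apply(tip-spot)*1e3,'ang',np.arccos(R.as_matrix()[:,2]@-n_),'Fz tool',R.inv().apply(s['force']),s['width'],s['t'])
E
python3 rel.py
python3 -m inch '[[[0,0.001,0.016,0,0,0,1],[0,0,0.016,0,0,0,1],[0,0,0.016,0,0,0,1],[0,0,0.016,0,0,0,1],[0,0,0.012,0,0,0,1],[0,0,0,0,0,0,1],[0,0,0,0,0,0,1],[0,0,0,0,0,0,1],[0,0,0,0,0,0,1]]]'
python3 - <<'E'
from h import *
for i in range(4):
    im=snap('wrist','w7.png'); s=get_state();print(Ro.from_euler('xyz',s['ee_rot']).inv().apply(s['force']))
a=im[100:250,175:315];cv2.imwrite('pics/w7z.png',cv2.convertScaleAbs(cv2.resize(a,None,fx=4,fy=4,interpolation=cv2.INTER_CUBIC),alpha=1.4))
E
python3 rel.py
```

```text
tip rel tool axes mm [ -0.12728927   0.25498656 -47.08550472] ang 0.002527466785250195 Fz tool [1.03293239 0.46013603 0.51801158] 0.02130013764300938 7.9
t: 8.8
eef_pos: [0.5112, -0.2049, 0.1394]
ee_rot: [-3.139, 0.333, -1.255]
force: [-0.7, -0.4, -1.1]
width: 0.0215
[ 1.01089737 -0.14825197  2.31177319]
[ 0.76376212 -0.44978808  0.62136268]
[0.47739061 0.30706709 0.8894109 ]
[-0.39191068  0.26044495  1.90144051]
tip rel tool axes mm [-0.22127188  0.40244145 -8.93483821] ang 0.0021967532449655358 Fz tool [-0.39191068  0.26044495  1.90144051] 0.021237718669375887 9.0
```

View pics/w7z.png

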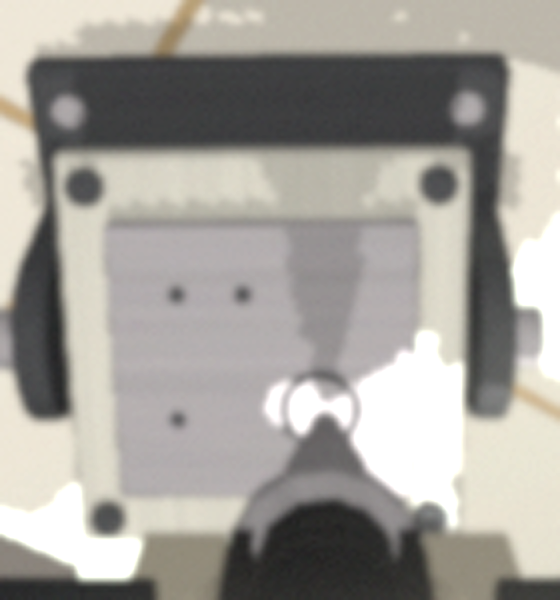

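```bash
cat > fm.py <<'E'
from h import *
F=[];D=[]
for i in range(8):
    grab_frame('wrist'); s=get_state();R=Ro.from_euler('xyz',s['ee_rot']);F.append(R.inv().apply(s['force']));D.append(RT.inv().apply(s['eef_pos']+R.apply([0,0,.0695])-spot)*1e3)
F=np.array(F);print('F',F.mean(0).round(2),'sd',F.std(0).round(2),'rel',np.mean(D,0).round(2),s['t'])
E
python3 fm.py
python3 -m inch '[[[0,0,0.005,0,0,0,1],[0,0,0.005,0,0,0,1],[0,0,0.004,0,0,0,1],[0,0,0,0,0,0,1],[0,0,0,0,0,0,1],[0,0,0,0,0,0,1]]]'
python3 fm.py
```

```text
F [0.53 0.05 1.36] sd [0.47 0.45 0.49] rel [-0.28  0.49 -8.77] 9.4
t: 10.0
eef_pos: [0.5104, -0.2025, 0.1325]
ee_rot: [-3.14, 0.334, -1.255]
force: [0.2, -1.0, -2.3]
width: 0.0212
F [0.75 0.29 1.24] sd [0.49 0.66 0.41] rel [-0.25  0.46 -1.79] 10.4
```

```bash
python3 -m inch '[[[0,0,0.002,0,0,0,1],[0,0,0.002,0,0,0,1],[0,0,0.002,0,0,0,1],[0,0,0,0,0,0,1],[0,0,0,0,0,0,1],[0,0,0,0,0,0,1]]]'
python3 fm.py
```

```text
t: 11.0
eef_pos: [0.51, -0.2016, 0.1297]
ee_rot: [-3.14, 0.333, -1.255]
force: [-0.1, -0.2, 0.3]
width: 0.0218
F [ 0.51 -0.21 -0.24] sd [0.28 0.42 0.32] rel [-0.24  0.45  1.22] 11.4
```

```bash
python3 -m inch '[[[0,0,0.0019,0,0,0,1],[0,0,0.0019,0,0,0,1],[0,0,0.0019,0,0,0,1],[0,0,0.0019,0,0,0,1],[0,0,0,0,0,0,1],[0,0,0,0,0,0,1],[0,0,0,0,0,0,1]]]'
python3 fm.py; python3 rel.py;  python3 - <<'E'
from h import *
im=snap('wrist','w8.png')
a=im[100:250,175:315];cv2.imwrite('pics/w8z.png',cv2.convertScaleAbs(cv2.resize(a,None,fx=4,fy=4,interpolation=cv2.INTER_CUBIC),alpha=1.4))
E
```

```text
t: 12.1
eef_pos: [0.5097, -0.2004, 0.1261]
ee_rot: [-3.14, 0.333, -1.255]
force: [0.5, -0.4, 1.6]
width: 0.0213
F [ 0.21  0.03 -1.86] sd [0.32 0.31 0.27] rel [-0.23  0.44  5.02] 12.5
tip rel tool axes mm [-0.22103573  0.44244531  5.03659988] ang 0.0019237097847101593 Fz tool [ 0.19159301  0.45536914 -2.02759921] 0.021556817561129912 12.5
```

View pics/w8z.png

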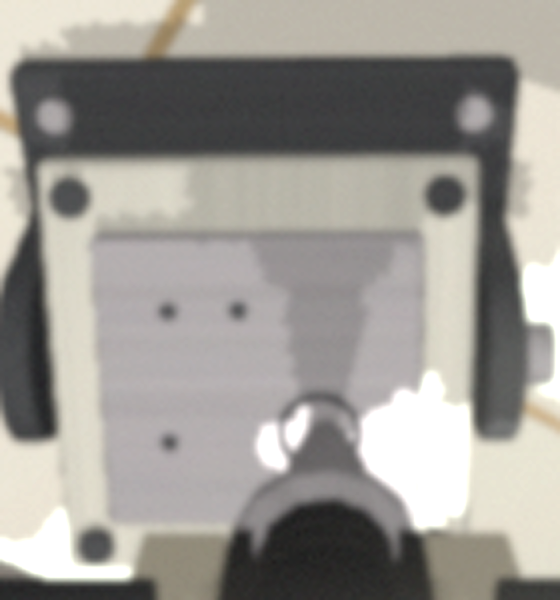

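Run:
```python
from h import *
W=camera_info('wrist');z=lambda X:tuple(np.round((np.array(proj(W,X))-[175,100]+.4)*4,1))
s=get_state();R=Ro.from_euler('xyz',s['ee_rot'])
print('spot',z(spot),'tip',z(s['eef_pos']+R.apply([0,0,.0645])),'ring top',z(spot+RT.apply([.008,0,0])),'L',z(spot-RT.apply([0,.008,0])),'R',z(spot+RT.apply([0,.008,0])))
```

```text
spot (np.float64(321.9), np.float64(434.8)) tip (np.float64(324.1), np.float64(435.8)) ring top (np.float64(321.9), np.float64(397.9)) L (np.float64(282.9), np.float64(434.7)) R (np.float64(360.9), np.float64(434.9))
```

```bash
python3 -c "
from station import *
print(job_done())"
```

```text
the job is handed in; nothing more can be done
None
```

I took the gauge out of its stand and handed the job in at about 12.6 s. The gripper was still holding the gauge (35 N grip setting) and pressing it on the specimen, square to the face. `job_done` gives no verdict, so I only have my own checks.

**Last checks before handing in:**
- **Position:** by the calibration, the tip was about 0.5 mm from the ring centre. In the wrist picture it was about 1 mm off, inside the ring; the limit is 7 mm.
- **Squareness:** the gauge was within about 0.002 rad of the normal I aimed for. A second three-view fit of the face differed from that normal by 0.01 rad; the limit is 0.14 rad.
- **Push-in:** the arm's position puts the tip 5.0 mm in. The force rise of about 3.2 N suggests 4.5 mm. The two differ by 0.5 mm, and both are within 2.5 to 7.5 mm.
- **Still and held:** the readings were steady and the finger opening stayed at 21.5 mm, matching the grip's diameter.

**Disagreement with the task text:** I measured the stage's yaw at about 1.88 rad, but the text gives 0.5 to 1.15 rad. I used the measured value because the ring's offset, the plate's screws and the square-on wrist view all agreed with it. The measured tilt, about 0.33 rad, was within its stated range.

**Not measured:** I did not check the spot or the bystanders for movement. Nothing looked disturbed in the pictures, and the measured forces stayed low, at most about 2.5 N.

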